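Park the test adapter, then try the instrument case's lid and hold it open

TASK

Slide the test adapter standing in front of the instrument case along the bench, without lifting it, squarely onto the free outline, and let go of it. Then open the case's lid by its handle: nothing shows whether the slide catch is holding it, so tug gently, never wrench, and if it is caught move the catch to the other end of its slot. Finish while still gripping the lid's handle, holding the lid still at least 45 degrees open, with the plug, pen pot and screwdriver left alone.

Things in the scene. Friction and masses are not known exactly. Their poses are not given: they have to be found in the camera images.
- adapter_mid (a point): test adapter, a loose flat grey box standing on the bench, 80 (x) by 110 (y) by 45 mm high, 0.4 to 0.85 kg; its carrying bar above the top runs along its x: 60 mm long, 14 mm wide in y, 14 mm tall, its centre 47.5 mm above this point (70 mm above the bench), with 18 mm of open space below it between its two posts. The point is at the middle of the box, 22.5 mm above the bench; axes are the box's
- free_mark_mid (a point): the free outline, a thin dark rectangle drawn on the bench, 104 (x) by 134 mm (y), to the left (+y) of an equal outline on which the adapter stands at first; the point is its centre at bench level, axes along its sides. The adapter belongs centred in it with its x axis along the outline's x axis
- lid_hinge (a point): the lid's hinge line, along the case's y, on the far (+x) top edge of the case, at its middle. The case is fixed on the bench, 160 (x) by 300 (y) by 100 mm high; this point is 100.5 mm above the bench and 80 mm to +x of the case's middle. The point turns with the lid; its y axis is always the hinge axis; with the lid shut its axes are those of the case (x away from the robot, y to the left)
- lid (a joint): opening angle of the lid: 0 shut, grows as its front (-x) edge rises, stop at 1.3 rad. The lid is a 10 mm thick plate, 0.36 kg with its fittings; it falls shut when let go. While caught it lifts less than about 0.03 rad
- lid_bar (a point): the lid's handle: centre of a round aluminium crossbar 18 mm in diameter and 28 mm long along the case's y, on a 12 mm stem, 28 mm above the lid's upper face, at the middle of the front edge; pinched across its two end faces (28 mm apart) it stays level in the fingers, for the crossbar is a roller that turns about its own length on the stem. With the lid shut it is 148 mm to -x of the hinge line and 38 mm above it
- lid_grip: the same crossbar as a body, which must be gripped at the end; origin at its centre
- catch_mid (a point): the catch's thumb piece, an upright aluminium block 20 (x) by 14 (y) by 34 mm high, standing on a small ledge (top 85 mm above the bench) on the case's front, right of the lid's handle; the point is its centre, 102.5 mm above the bench. It slides along the case's y against about 2.5 N and stays where it is left
- catch (a joint): place of the catch along its slot: 0 at the right end (-y), 0.024 m at the left end (+y). It starts within 2 mm of the right end. One end locks the lid and the other frees it, but which is which differs from case to case and cannot be seen or read: only a tug on the lid tells. If the lid is caught, move the catch right to the left end, with the lid shut and not pulled; moving it when the lid was free mostly locks it (a few worn catches hold at neither end)
- bolt: the catch's steel bolt inside the case, 28 by 18 by 8 mm, out of sight, which moves with the thumb piece; pulling a caught lid presses on it
- plug: bystander: red round plug standing upright, 66 mm in diameter, 105 mm high, to the right of the case; origin at the centre of its underside
- penpot: bystander: white pen pot, 74 mm in diameter, 90 mm high, with pens up to 131 mm high, to the left of the case; origin at the centre of its underside
- driver: bystander: screwdriver lying on the bench right of the adapter's first place, origin below its middle
There are look-alikes about, which are no part of the job. Leave any blue look-alike of the part that bears adapter_mid alone.

How it is judged:
By the outcome, as a careful person would: the job done as asked, in the order asked, and still so for the second after the job is handed in, while the arm keeps its last pose, push and grip.
It also fails if it takes over 72 s, if anything falls off the work surface, if the arm or the gripper's body presses on something with over 40 N, if the wrist force passes 120 N, or if a joint passes its speed limit or range.

ROBOT

A 6-joint arm with a two-finger parallel gripper is mounted at the origin on the work surface. World frame = base frame: x ahead of the robot, y to its left, z up, the work surface at z = 0. Lengths are in mm, angles in rad, forces in N, time in s.
With the tool pointing down it reaches from about 275 to 750 mm from the base axis. Payload 10.2 kg.
Tool frame: the origin (TCP) lies on the centre line of the jaws, within the pads' length; the fingertips stand 17 mm ahead of it and the grasp point (between the pads) lies 2 mm behind it; z points along the fingers, y is the line along which they close (so a half turn about z gives the same grasp; the last joint's range is limited). The gripper opens to 85 mm and grips with 20 to 120 N. Pads are 22 mm wide; open, the fingers measure 114 mm over their backs; the gripper's body (76 mm by 85 mm) begins 54 mm behind the grasp point. The pads swing forward as they close: fully open they stand 13 mm farther back than shut.
Start: joints at [-1.505, 0.313, 1.498, -0, 1.331, -0.223], TCP at [149.508, -503.268, 248.294] pointing down, gripper open.
Joint ranges: [-2.94, 2.94], [-0.97, 2.17], [0.19, 2.56], [-1.23, 4.37], [0.02, 3.11], [-2.88, 2.88]. Speed limits (rad/s): [2.39, 2.39, 3.01, 3.14, 3.14, 3.14].

INTERFACE

Orientations are given as a unit quaternion [w, x, y, z].
In Python, from rig import ctrl gives the robot as it stands. The module is installed in compiled form; this text tells all that it offers.
- The arm moves only by the shell command python3 -m jog 'ROWS' [FORCE]. ROWS is JSON, a list of rows, each an object with "delta_pos": the shift along the world's x, y, z in mm, a list of three; "angular": the turn, a rotation vector about the world's x, y, z in rad, a list of three; "fingers": the opening, from 0 (shut) to 1 (fully open). In form: [{"delta_pos": [tx, ty, tz], "angular": [rx, ry, rz], "fingers": fingers}, ...]. A call has 1 to 10 rows; each row is the pose to reach, as a shift and turn from the pose commanded when the call began; what a row does not reach only later rows make up. A row lasts 1/8 s, in which the tool goes at most 62.5 mm and 10.7 degrees, less where a joint would pass 70% of its speed; a pose out of reach is approached as far as the arm can. A call with a gripper value outside its range is refused whole. The fingers move at their own pace and stop on an object; FORCE is the grip in N (left out, the last holds). Time passes only in rows, so rows that repeat a pose let the fingers close. It gives the time, the measured TCP pose, the force, the opening and the grip force at its end, in the units of the state.
- ctrl.sense(): the state, without advancing time (a new reading comes with each control period).
- ctrl.capture(name): name is "side" or "top"; returns a dict with "pixels" (420x560x3 uint8, blue, green, red), "fx", "fy", "cx", "cy" (pixels), "dist" ([k1, k2, p1, p2, k3] as OpenCV has them; the pictures are not rectified), "R" (3x3) and "t" (3): a world point X has camera coordinates R X + t. Camera axes: x right, y down, z forward; pixel columns grow to the right and rows downward; lengths in mm; the calibration is good to about 2 mm. A picture is of the moment at which its call begins. There is no depth.
- ctrl.finish_job(): hands the job in; it is judged then, once.
The state is a dict: "time_s": time; "joints": joint angles; "dq": joint speeds; "tau": joint torques, N m; "eef_pos": TCP position; "ee_rot": TCP orientation; "force": force on the tool from outside, world axes, zero at the start; "wrist_torque": the same for the moment, N m; "grip_width": opening from 0.0 (shut) to 1.0 (fully open); "grip_force": force on a finger pad.
Only numpy, scipy, OpenCV 4.12 (cv2) and the standard library are available. Lean on these libraries where they do the work, as an engineer would, in place of code of your own. Each camera call takes 0.05 s, during which the arm holds its last target. There are 200 camera calls.

## Working session

There is one attempt and no reset: what is moved stays moved. The work goes in short steps, Python scripts to look and compute and a shell command to move; the robot and the scene stay as the last step left them, time stands still between calls to the robot, and variables do not carry over. Pictures are saved under pics/ and viewed, at most 10 in all, crops included, and the job is handed in when it is done.

```bash
mkdir -p pics; cat > h.py <<'E'
import numpy as np, cv2
from rig import ctrl
def cap(n,f=None):
    c=ctrl.capture(n); c['pixels']=np.ascontiguousarray(c['pixels'])
    c['K']=np.array([[c['fx'],0,c['cx']],[0,c['fy'],c['cy']],[0,0,1.]])
    c['R']=np.array(c['R'],float); c['t']=np.array(c['t'],float).ravel(); c['dist']=np.array(c['dist'],float)
    if f: cv2.imwrite(f,c['pixels'])
    return c
def ray(c,uv):
    p=cv2.undistortPoints(np.array(uv,float).reshape(-1,1,2),c['K'],c['dist']).reshape(-1,2)
    d=np.c_[p,np.ones(len(p))]@c['R']; return -c['R'].T@c['t'], d
def onplane(c,uv,z):
    o,d=ray(c,uv); return o+d*((z-o[2])/d[:,2])[:,None]
def proj(c,X):
    return cv2.projectPoints(np.array(X,float).reshape(-1,3),cv2.Rodrigues(c['R'])[0],c['t'],c['K'],c['dist'])[0].reshape(-1,2)
E
python3 - <<'E'
from h import *
a=cap('top','pics/top0.png'); b=cap('side','pics/side0.png')
for c in(a,b): print(-c['R'].T@c['t'], c['R'][2])
s=ctrl.sense(); print(s['eef_pos'],s['ee_rot'],s['force'],s['grip_width'],s['time_s'])
E
```

```text
[ 447.63919677   24.99964106 1028.41778773] [ 0.06939102 -0.01730236 -0.99743948]
[300.80331861 699.84240333 744.99405704] [ 0.22716817 -0.70841202 -0.66824174]
[ 149.49044195 -503.06361692  247.81600689] [-5.53675368e-04  9.89593064e-01  1.43893222e-01  3.32300992e-05] [-0.00151111 -0.15667304 -0.15153323] 0.997868538132197 0.1
```

View pics/top0.png

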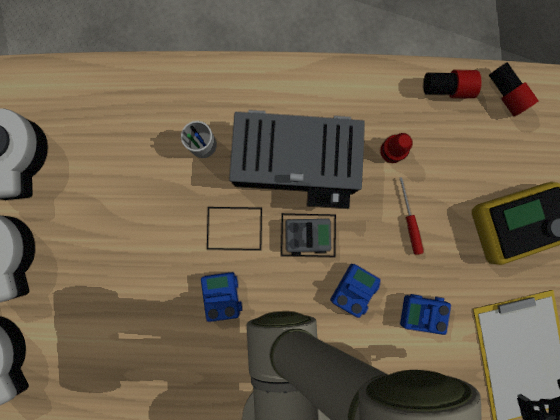

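View pics/side0.png

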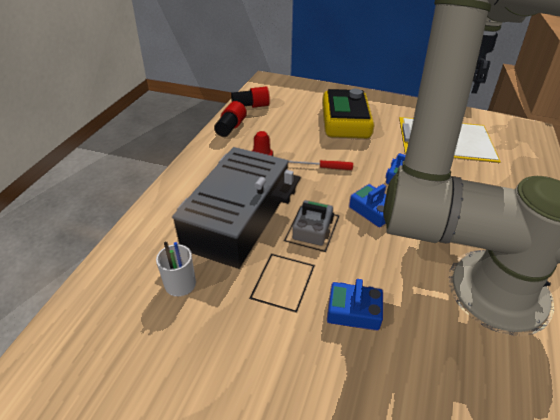

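The side and top pictures agree. The adapter candidates are the grey box at top (308,236), standing in the right outline, and three blue boxes at (220,296), (356,290) and (426,314). The grey one fits the description: right colour, in the outline, in front of the case. The free outline is at (235,228), the lid bar near (297,177), and the catch near (335,197). I'll confirm in a crop and measure.

```bash
python3 - <<'E'
from h import *
a=cap('top'); im=a['pixels']
cv2.imwrite('pics/crop0.png',cv2.resize(im[160:265,200:360],None,fx=5,fy=5,interpolation=cv2.INTER_CUBIC)[:600])
g=cv2.cvtColor(im,cv2.COLOR_BGR2GRAY)
m=np.zeros_like(g); m[200:258,200:268]=(g[200:258,200:268]<75)*255
cs,_=cv2.findContours(m,cv2.RETR_EXTERNAL,cv2.CHAIN_APPROX_NONE)
c=max(cs,key=cv2.contourArea); P=onplane(a,c.reshape(-1,2)+0.0,0)[:,:2].astype(np.float32)
r=cv2.minAreaRect(P); print('free',r,cv2.boxPoints(r).round(1).tolist(), cv2.boundingRect(c))
m=np.zeros_like(g); m[205:262,272:345]=(g[205:262,272:345]<75)*255
cs,_=cv2.findContours(m,cv2.RETR_EXTERNAL,cv2.CHAIN_APPROX_NONE)
c=max(cs,key=cv2.contourArea); P=onplane(a,c.reshape(-1,2)+0.0,0)[:,:2].astype(np.float32)
r=cv2.minAreaRect(P); print('first',r, cv2.boundingRect(c))
E
```

```text
free ((480.48907470703125, 137.83905029296875), (106.10523986816406, 137.1041717529297), 0.7649220824241638) [[426.5, 205.6999969482422], [428.3999938964844, 68.5999984741211], [534.5, 70.0], [532.5999755859375, 207.10000610351562]] (207, 207, 55, 43)
first ((465.25054931640625, -48.49958801269531), (140.68695068359375, 109.1174087524414), 89.35504150390625) (280, 213, 56, 45)
```

View pics/crop0.png

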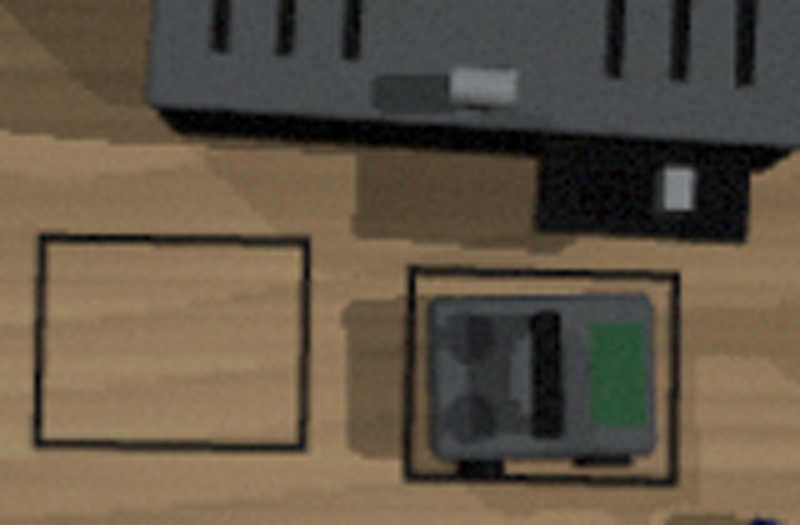

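The crop confirms the grey adapter with its dark bar at px (309,235). The lid bar is at px (297,177), the catch thumb piece at (336,197), and the free outline is empty. Next I measure these.

```bash
python3 - <<'E'
from h import *
a=cap('top'); b=cap('side'); im=a['pixels']
hsv=cv2.cvtColor(im,cv2.COLOR_BGR2HSV); g=cv2.cvtColor(im,cv2.COLOR_BGR2GRAY)
def rect(m,z,k=0):
    if k: m=cv2.morphologyEx(m,cv2.MORPH_OPEN,np.ones((k,k)))
    cs,_=cv2.findContours(m,cv2.RETR_EXTERNAL,cv2.CHAIN_APPROX_NONE); c=max(cs,key=cv2.contourArea)
    P=onplane(a,c.reshape(-1,2)+0.,z)[:,:2].astype(np.float32); return cv2.minAreaRect(P),cv2.boundingRect(c)
def win(cond,x0,x1,y0,y1):
    m=np.zeros_like(g); m[y0:y1,x0:x1]=cond[y0:y1,x0:x1]*255; return m
S,V,H=hsv[...,1],hsv[...,2],hsv[...,0]
box=((S<70)|((H>45)&(H<90)&(S>70)))&(g>35)
print('box',rect(win(box,283,334,217,254),45,3))
print('bar',rect(win(g<32,303,316,220,249),77))
print('catch',rect(win(g>100,328,344,190,206),119.5))
print('lidbar',rect(win(g>115,288,306,172,184),147.5))
# lid front edge fit at z=110.5
pts=[]
for x in list(range(240,280,2))+list(range(320,360,2)):
    col=g[165:200,x].astype(int); y=165+np.argmax(-np.diff(col)); pts.append((x,y+.5))
P=onplane(a,pts,110)[:,:2]; print('lidfront',cv2.fitLine(P.astype(np.float32),cv2.DIST_HUBER,0,.01,.01).ravel(),P[[0,-1]])
E
```

```text
box (((464.2967224121094, -46.45332336425781), (77.30443572998047, 106.71210479736328), 0.6605399250984192), (286, 219, 45, 33))
bar (((463.7423400878906, -46.26525115966797), (56.06309127807617, 14.038675308227539), 0.49309656023979187), (306, 223, 7, 25))
catch (((547.9525756835938, -102.2321548461914), (15.953106880187988, 11.322065353393555), 0.15257929265499115), (333, 194, 6, 8))
lidbar (((590.91064453125, -12.69123649597168), (8.833879470825195, 24.09432601928711), 0.858738899230957), (291, 174, 12, 5))
lidfront [ 4.9596891e-02  9.9876934e-01  5.7592877e+02 -2.0318327e+01] [[ 582.61644246  114.02162768]
 [ 570.44305411 -155.22849994]]
```

The sizes check out: box about 80×110, bar about 60×14, catch and lid bar the right sizes. The adapter is at (464,-46) and the free mark at (480.5,138), both with yaw about 0.01. I move above the bar now.

```bash
python3 -m jog '[{"delta_pos":[30,44,-8],"angular":[0,0,-0.03],"fingers":0.6},{"delta_pos":[62,90,-16],"angular":[0,0,-0.06],"fingers":0.6},{"delta_pos":[94,136,-25],"angular":[0,0,-0.09],"fingers":0.6},{"delta_pos":[126,182,-34],"angular":[0,0,-0.12],"fingers":0.6},{"delta_pos":[158,228,-43],"angular":[0,0,-0.15],"fingers":0.6},{"delta_pos":[190,274,-52],"angular":[0,0,-0.18],"fingers":0.6},{"delta_pos":[222,320,-62],"angular":[0,0,-0.21],"fingers":0.6},{"delta_pos":[254,366,-72],"angular":[0,0,-0.24],"fingers":0.6},{"delta_pos":[286,412,-82],"angular":[0,0,-0.26],"fingers":0.6},{"delta_pos":[315,457,-90],"angular":[0,0,-0.278],"fingers":0.6}]' 30
python3 -m jog '[{"delta_pos":[0,0,0],"angular":[0,0,0],"fingers":0.6},{"delta_pos":[0,0,0],"angular":[0,0,0],"fingers":0.6}]'
```

```text
time_s: 1.5
eef_pos: [465.4, -44.5, 158.0]
ee_rot: [0.0, 1.0, 0.005, 0.0]
force: [0.7, -0.8, -0.1]
grip_width: 0.601
grip_force: 0.0
time_s: 1.75
eef_pos: [464.3, -46.6, 158.3]
ee_rot: [0.0, 1.0, 0.006, -0.0]
force: [0.0, -0.1, -0.0]
grip_width: 0.603
grip_force: 0.0
```

```bash
python3 -m jog '[{"delta_pos":[0,0,-30],"angular":[0,0,0],"fingers":0.6},{"delta_pos":[0,0,-60],"angular":[0,0,0],"fingers":0.6},{"delta_pos":[0,0,-80],"angular":[0,0,0],"fingers":0.6},{"delta_pos":[0,0,-88],"angular":[0,0,0],"fingers":0.6},{"delta_pos":[0,0,-88],"angular":[0,0,0],"fingers":0.6},{"delta_pos":[0,0,-88],"angular":[0,0,0],"fingers":0.6}]'
python3 - <<'E'
from h import *
b=cap('side'); cv2.imwrite('pics/s1.png',cv2.resize(b['pixels'][130:280,220:400],None,fx=4,fy=4,interpolation=cv2.INTER_CUBIC))
E
```

```text
time_s: 2.5
eef_pos: [464.9, -46.7, 71.1]
ee_rot: [0.0, 1.0, 0.005, 0.001]
force: [0.5, -1.1, -0.2]
grip_width: 0.602
grip_force: 0.0
```

View pics/s1.png

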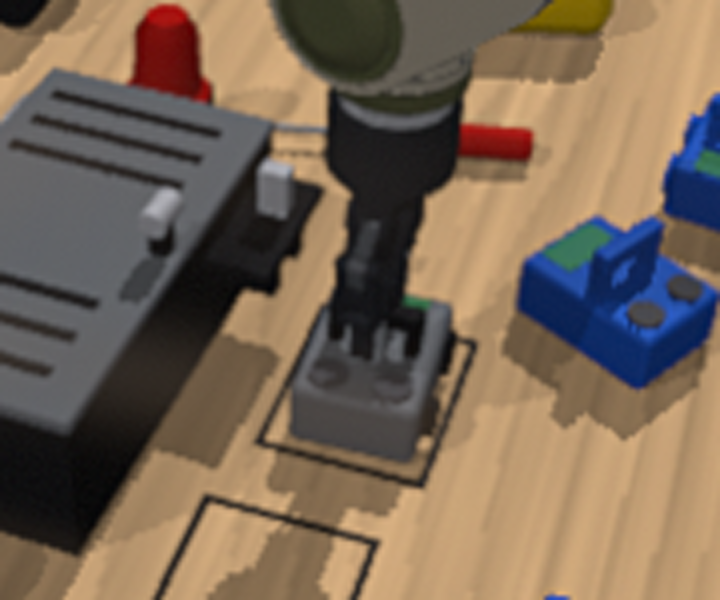

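The jaws straddle the adapter's bar (crop (375,300)) with no contact forces. Close on it.

```bash
python3 -m jog '[{"delta_pos":[0,0,0],"angular":[0,0,0],"fingers":0},{"delta_pos":[0,0,0],"angular":[0,0,0],"fingers":0},{"delta_pos":[0,0,0],"angular":[0,0,0],"fingers":0},{"delta_pos":[0,0,0],"angular":[0,0,0],"fingers":0},{"delta_pos":[0,0,0],"angular":[0,0,0],"fingers":0},{"delta_pos":[0,0,0],"angular":[0,0,0],"fingers":0}]' 30
```

```text
time_s: 3.3
eef_pos: [464.7, -46.3, 70.6]
ee_rot: [0.0, 1.0, 0.005, 0.0]
force: [-1.7, 0.6, 5.2]
grip_width: 0.152
grip_force: 30.0
```

```bash
python3 -m jog '[{"delta_pos":[0.5,6,0],"angular":[0,0,0],"fingers":0},{"delta_pos":[1.5,17,0],"angular":[0,0,0],"fingers":0},{"delta_pos":[3,32,0],"angular":[0,0,0],"fingers":0},{"delta_pos":[4,48,0],"angular":[0,0,0],"fingers":0},{"delta_pos":[5.5,64,0],"angular":[0,0,0],"fingers":0},{"delta_pos":[7,80,0],"angular":[0,0,0],"fingers":0},{"delta_pos":[8.5,96,0],"angular":[0,0,0],"fingers":0},{"delta_pos":[10,112,0],"angular":[0,0,0],"fingers":0},{"delta_pos":[11,128,0],"angular":[0,0,0],"fingers":0},{"delta_pos":[12.5,142,0],"angular":[0,0,0],"fingers":0}]'
python3 -m jog '[{"delta_pos":[1.3,15,0],"angular":[0,0,0.001],"fingers":0},{"delta_pos":[2.5,28,0],"angular":[0,0,0.002],"fingers":0},{"delta_pos":[3.3,37,0],"angular":[0,0,0.002],"fingers":0},{"delta_pos":[3.8,42,0],"angular":[0,0,0.002],"fingers":0},{"delta_pos":[3.8,42,0],"angular":[0,0,0.002],"fingers":0},{"delta_pos":[3.8,42,0],"angular":[0,0,0.002],"fingers":0},{"delta_pos":[3.8,42,0],"angular":[0,0,0.002],"fingers":0}]'
python3 - <<'E'
from h import *
a=cap('top','pics/t2f.png');im=a['pixels']
cv2.imwrite('pics/t2.png',cv2.resize(im[190:265,190:300],None,fx=6,fy=6,interpolation=cv2.INTER_CUBIC))
E
```

```text
time_s: 4.55
eef_pos: [477.2, 96.1, 70.6]
ee_rot: [0.0, 1.0, 0.006, 0.0]
force: [0.4, -5.4, 6.6]
grip_width: 0.154
grip_force: 30.0
time_s: 5.42
eef_pos: [481.0, 138.3, 70.6]
ee_rot: [-0.0, 1.0, 0.006, 0.0]
force: [0.1, 0.6, 4.4]
grip_width: 0.159
grip_force: 30.0
```

View pics/t2.png

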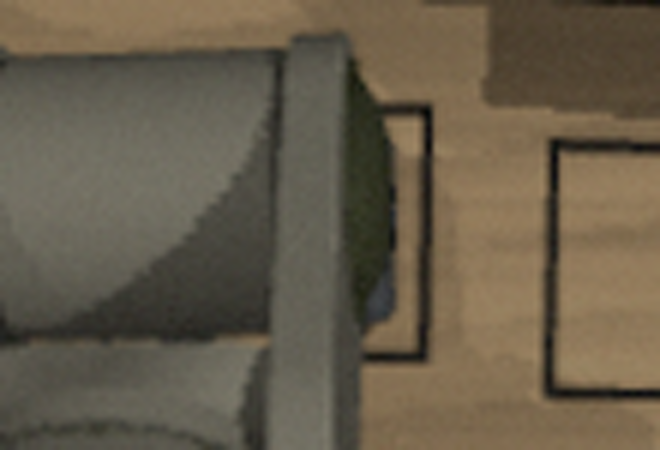

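The arm hides most of the adapter from the top camera; the free outline's right side shows at (430,105)-(425,355), with the arm in front. Release, rise, and check from a pose that doesn't hide it.

```bash
python3 -m jog '[{"delta_pos":[0,0,0],"angular":[0,0,0],"fingers":0.55},{"delta_pos":[0,0,0],"angular":[0,0,0],"fingers":0.55},{"delta_pos":[0,0,0],"angular":[0,0,0],"fingers":0.55},{"delta_pos":[0,0,0],"angular":[0,0,0],"fingers":0.55},{"delta_pos":[0,0,15],"angular":[0,0,0],"fingers":0.55},{"delta_pos":[0,0,40],"angular":[0,0,0],"fingers":0.55},{"delta_pos":[0,0,75],"angular":[0,0,0],"fingers":0.55},{"delta_pos":[0,0,115],"angular":[0,0,0],"fingers":0.55},{"delta_pos":[0,0,150],"angular":[0,0,0],"fingers":0.55},{"delta_pos":[0,0,150],"angular":[0,0,0],"fingers":0.55}]'
python3 -m jog '[{"delta_pos":[14,-20,0],"angular":[0,0,-0.01],"fingers":0.6},{"delta_pos":[35,-50,0],"angular":[0,0,-0.02],"fingers":0.6},{"delta_pos":[60,-85,0],"angular":[0,0,-0.035],"fingers":0.6},{"delta_pos":[85,-120,0],"angular":[0,0,-0.05],"fingers":0.6},{"delta_pos":[103,-143,0],"angular":[0,0,-0.062],"fingers":0.6},{"delta_pos":[109,-151,0],"angular":[0,0,-0.062],"fingers":0.6},{"delta_pos":[109,-151,0],"angular":[0,0,-0.062],"fingers":0.6},{"delta_pos":[109,-151,0],"angular":[0,0,-0.062],"fingers":0.6}]'
python3 - <<'E'
from h import *
a=cap('top');b=cap('side');im=a['pixels']
A=cv2.resize(im[160:260,190:320],None,fx=5,fy=5,interpolation=cv2.INTER_CUBIC)
B=cv2.resize(b['pixels'][100:320,150:410],None,fx=2.5,fy=2.5,interpolation=cv2.INTER_CUBIC)
cv2.imwrite('pics/t3.png',A); cv2.imwrite('pics/s3.png',B)
E
```

```text
time_s: 6.72
eef_pos: [481.7, 137.8, 223.6]
ee_rot: [-0.0, 1.0, 0.006, 0.003]
force: [0.0, -0.1, -1.4]
grip_width: 0.547
grip_force: 0.0
time_s: 7.72
eef_pos: [589.3, -12.3, 220.4]
ee_rot: [-0.0, 1.0, -0.024, -0.0]
force: [0.2, -0.5, -0.2]
grip_width: 0.597
grip_force: 0.0
```

View pics/t3.png

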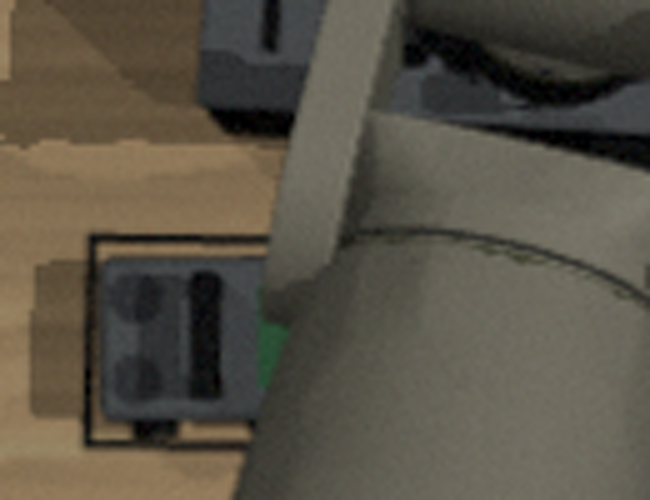

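View pics/s3.png

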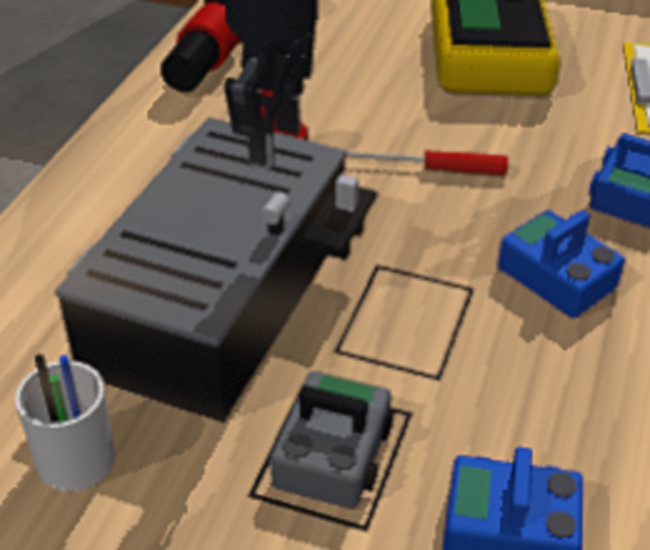

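The adapter sits inside the free outline, with its bar at top-crop (205,334). The gripper hangs above the lid bar. I check the placing and the lid bar from two views numerically.

```bash
python3 - <<'E'
from h import *
a=cap('top');b=cap('side');im=a['pixels']; g=cv2.cvtColor(im,cv2.COLOR_BGR2GRAY)
m=np.zeros_like(g); m[212:242,226:236]=(g[212:242,226:236]<32)*255
cs,_=cv2.findContours(m,cv2.RETR_EXTERNAL,cv2.CHAIN_APPROX_NONE); c=max(cs,key=cv2.contourArea)
print('bar',cv2.minAreaRect(onplane(a,c.reshape(-1,2)+0.,77)[:,:2].astype(np.float32)))
# side view: lid bar and catch bright blobs, and predictions
gb=cv2.cvtColor(b['pixels'],cv2.COLOR_BGR2GRAY)
for n,(x0,x1,y0,y1),X in(('lidbar',(250,270,174,196),[591,-12.7,138.5]),('catch',(280,296,167,186),[548,-102.2,102.5])):
    w=gb[y0:y1,x0:x1]; mk=(w>105).astype(np.uint8); k,l,st,ce=cv2.connectedComponentsWithStats(mk); i=1+np.argmax(st[1:,4])
    uv=ce[i]+[x0,y0]; print(n,uv,st[i],'pred',proj(b,X),'onplane',onplane(b,[uv],X[2]))
E
```

```text
bar ((480.15643310546875, 137.29959106445312), (56.10837936401367, 11.708147048950195), 1.164609432220459)
lidbar [259.51351351 181.64864865] [ 5  3 11 12 74] pred [[259.4110538  181.90571435]] onplane [[591.12517503 -13.68014259 138.5       ]]
catch [289.75280899 171.64044944] [ 5  0 11 15 89] pred [[288.63716922 176.0180347 ]] onplane [[ 551.04689266 -120.52674402  102.5       ]]
```

The adapter is within 1 mm of the outline's centre, and both views agree on the lid bar at (591,-13). I descend and pinch it.

```bash
python3 -m jog '[{"delta_pos":[1,0,-25],"angular":[0,0,0],"fingers":0.6},{"delta_pos":[1,0,-55],"angular":[0,0,0],"fingers":0.6},{"delta_pos":[1,0,-75],"angular":[0,0,0],"fingers":0.6},{"delta_pos":[1,0,-83],"angular":[0,0,0],"fingers":0.6},{"delta_pos":[1,0,-83],"angular":[0,0,0],"fingers":0.6},{"delta_pos":[1,0,-83],"angular":[0,0,0],"fingers":0.6}]'
python3 -m jog '[{"delta_pos":[0,0,0],"angular":[0,0,0],"fingers":0},{"delta_pos":[0,0,0],"angular":[0,0,0],"fingers":0},{"delta_pos":[0,0,0],"angular":[0,0,0],"fingers":0},{"delta_pos":[0,0,0],"angular":[0,0,0],"fingers":0},{"delta_pos":[0,0,0],"angular":[0,0,0],"fingers":0}]' 40
```

```text
time_s: 8.68
eef_pos: [591.2, -13.3, 138.3]
ee_rot: [0.0, 1.0, -0.025, 0.001]
force: [0.1, -0.1, 0.1]
grip_width: 0.601
grip_force: 0.0
time_s: 9.3
eef_pos: [591.1, -12.1, 138.2]
ee_rot: [-0.001, 1.0, -0.024, 0.001]
force: [-1.1, 5.8, 4.2]
grip_width: 0.312
grip_force: 40.2
```

```bash
python3 -m jog '[{"delta_pos":[0,1,1],"angular":[0,0,0],"fingers":0},{"delta_pos":[0.5,1,2],"angular":[0,0,0],"fingers":0},{"delta_pos":[0.7,1,3],"angular":[0,0,0],"fingers":0},{"delta_pos":[1,1,4],"angular":[0,0,0],"fingers":0},{"delta_pos":[1,1,4],"angular":[0,0,0],"fingers":0}]'
python3 -m jog '[{"delta_pos":[0.2,0,1],"angular":[0,0,0],"fingers":0},{"delta_pos":[0.4,0,2],"angular":[0,0,0],"fingers":0},{"delta_pos":[0.4,0,2],"angular":[0,0,0],"fingers":0}]'
```

```text
time_s: 9.93
eef_pos: [591.9, -12.1, 141.4]
ee_rot: [-0.0, 1.0, -0.025, 0.0]
force: [3.2, 4.1, -3.1]
grip_width: 0.32
grip_force: 39.7
time_s: 10.3
eef_pos: [592.5, -12.2, 143.4]
ee_rot: [-0.0, 1.0, -0.025, 0.0]
force: [4.3, 3.6, -3.3]
grip_width: 0.317
grip_force: 39.6
```

```bash
python3 -m jog '[{"delta_pos":[0.3,0,1],"angular":[0,0,0],"fingers":0},{"delta_pos":[0.6,0,2],"angular":[0,0,0],"fingers":0},{"delta_pos":[0.6,0,2],"angular":[0,0,0],"fingers":0}]'
python3 -m jog '[{"delta_pos":[0.3,0,1],"angular":[0,0,0],"fingers":0},{"delta_pos":[0.6,0,2],"angular":[0,0,0],"fingers":0},{"delta_pos":[0.6,0,2],"angular":[0,0,0],"fingers":0}]'
```

```text
time_s: 10.68
eef_pos: [593.1, -12.2, 145.4]
ee_rot: [-0.0, 1.0, -0.025, 0.0]
force: [4.7, 4.3, -2.9]
grip_width: 0.317
grip_force: 39.6
time_s: 11.05
eef_pos: [593.7, -12.2, 147.4]
ee_rot: [-0.0, 1.0, -0.025, 0.0]
force: [4.2, 4.0, -3.6]
grip_width: 0.323
grip_force: 39.6
```

The lid has lifted 9 mm with the force steady at about 3.5 N, so the catch isn't holding. Leave it alone and swing the lid up along its arc.

```bash
python3 -m jog '[{"delta_pos":[2,-0.1,5],"angular":[0,0,0],"fingers":0},{"delta_pos":[4,-0.2,10],"angular":[0,0,0],"fingers":0},{"delta_pos":[6,-0.3,15],"angular":[0,0,0],"fingers":0},{"delta_pos":[8.5,-0.4,19.8],"angular":[0,0,0],"fingers":0},{"delta_pos":[11,-0.5,24.5],"angular":[0,0,0],"fingers":0},{"delta_pos":[13.5,-0.7,29.2],"angular":[0,0,0],"fingers":0},{"delta_pos":[16.2,-0.8,33.8],"angular":[0,0,0],"fingers":0},{"delta_pos":[19,-0.9,38.2],"angular":[0,0,0],"fingers":0},{"delta_pos":[19,-0.9,38.2],"angular":[0,0,0],"fingers":0}]'
```

```text
time_s: 12.18
eef_pos: [612.6, -13.2, 186.0]
ee_rot: [0.0, 1.0, -0.025, 0.0]
force: [-3.2, 3.8, -0.8]
grip_width: 0.316
grip_force: 40.1
```

```bash
python3 -m jog '[{"delta_pos":[4.5,-0.2,6.6],"angular":[0,0,0],"fingers":0},{"delta_pos":[9.2,-0.5,12.8],"angular":[0,0,0],"fingers":0},{"delta_pos":[14.5,-0.7,18.8],"angular":[0,0,0],"fingers":0},{"delta_pos":[20.2,-1,24.5],"angular":[0,0,0],"fingers":0},{"delta_pos":[26,-1.3,29.9],"angular":[0,0,0],"fingers":0},{"delta_pos":[32.2,-1.6,35],"angular":[0,0,0],"fingers":0},{"delta_pos":[38.7,-1.9,39.8],"angular":[0,0,0],"fingers":0},{"delta_pos":[45.3,-2.2,44.2],"angular":[0,0,0],"fingers":0},{"delta_pos":[52.2,-2.6,48.2],"angular":[0,0,0],"fingers":0},{"delta_pos":[59.3,-2.9,51.9],"angular":[0,0,0],"fingers":0}]'
python3 -m jog '[{"delta_pos":[6,-0.3,2.8],"angular":[0,0,0],"fingers":0},{"delta_pos":[11,-0.5,5],"angular":[0,0,0],"fingers":0},{"delta_pos":[14.7,-0.7,6.3],"angular":[0,0,0],"fingers":0},{"delta_pos":[14.7,-0.7,6.3],"angular":[0,0,0],"fingers":0},{"delta_pos":[14.7,-0.7,6.3],"angular":[0,0,0],"fingers":0},{"delta_pos":[14.7,-0.7,6.3],"angular":[0,0,0],"fingers":0},{"delta_pos":[14.7,-0.7,6.3],"angular":[0,0,0],"fingers":0}]'
python3 - <<'E'
from h import *
b=cap('side','pics/s4.png')
s=ctrl.sense();print(s['eef_pos'],s['force'],np.abs(s['dq']).max(),s['grip_force'])
E
```

```text
time_s: 13.42
eef_pos: [672.2, -16.3, 237.7]
ee_rot: [0.0, 1.0, -0.025, 0.0]
force: [0.2, 0.4, -1.5]
grip_width: 0.322
grip_force: 39.9
time_s: 14.3
eef_pos: [686.3, -16.9, 243.7]
ee_rot: [0.0, 1.0, -0.025, -0.0]
force: [-1.6, -2.2, -0.9]
grip_width: 0.318
grip_force: 40.1
[686.32655561 -16.94977868 243.70506466] [-1.07669943 -2.72063072 -0.14187858] 0.0020259071755861675 40.132352113723755
```

View pics/s4.png

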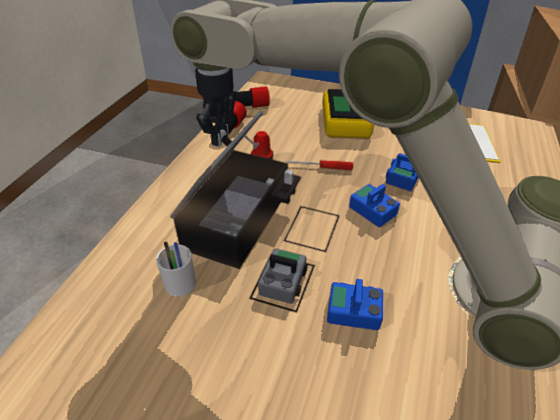

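The picture shows the lid open about 55° with its bar in the jaws (217,140). The adapter stands in its outline (283,275), and the plug, pot and screwdriver are undisturbed. The arm is still, so I hand in.

```bash
python3 -c "
from rig import ctrl
print(ctrl.finish_job())"
```

```text
the job is handed in; nothing more can be done
None
```

I slid the adapter onto the free outline, within about 1 mm of its centre by camera, and let go of it; the lid was not caught, so I left the catch alone, and I handed the job in holding the lid still by its handle at about 55° open.

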